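Key the turntable disc onto its shaft and load the cup

TASK

The disc of the small inspection turntable is sitting loose on its raised support ring, turned the wrong way. Push its red-knobbed arm round until the arm points along the white line on the blue base, so that the keyway matches the key on the shaft, and press the disc down until it is fully home. Set the blue cup of pins upright in the middle of the disc so that it hangs over nowhere, without disturbing the tape roll, the glue bottle or the other things around.

Things in the scene. Friction and masses are not known exactly. Their poses are not given: they have to be found in the camera images.
- base: Turntable base, fixed, its place and yaw vary: round blue housing 104 mm across, deck at z = 26 mm, upright steel shaft in its centre. Origin: centre of its underside on the bench, z up. A 24 mm wide blue tongue with a white line reaches along the base's -x to 89 mm from the centre, its top at z = 26 mm. The disc must finish with its origin 28 mm above this origin, its -x along the base's -x.
- shaft_end (a point): Centre of the shaft's end, 46.5 mm above the bench. The shaft is 14 mm thick; on the side of the base's -x it has a key 5 mm wide, reaching 12 mm from the axis, from the deck up to 36.5 mm above the bench, with a roof-shaped top. Unless the keyway is over it, the key holds the hub up on that side: pressed out of line, the ring sinks and the disc is left tilted.
- ring (a joint): How far the black support ring round the shaft has been pressed down (m): 0 at the start, about 0.010 with the disc home. Ring 40 mm inside, 60 mm outside, its top 50 mm above the bench at first; the disc lies on it. It carries disc and cup without sinking; a push of about 6 N more moves it down, and it stays where it was pushed.
- table: Turntable disc, loose, about 250 g: aluminium, 84 mm across, 8 mm thick, on a brass hub 32 mm across that hangs 12 mm below it. Origin: centre of the hub's underside; z up; flat top at z = 20 mm. Through bore 16 mm with a keyway 7.4 mm wide on its own -x side (play on the key about 0.12 rad either way). A 16 mm wide arm with a red line reaches out along its -x.
- table_top (a point): Centre of the disc's top face, 20 mm above its origin: 58 mm above the bench at the start (hub on the plain end of the shaft, 1.5 mm above the key), 48 mm when fully home. In line with the key, the disc goes down when pressed on its top within 30 mm of the middle; after that the shaft's end is 1.5 mm below the face.
- table_knob (a point): Centre of the red knob: upright, 13 mm thick, standing from 18 to 44 mm above the disc's origin (this point: 30 mm) at the end of the arm, 66 mm from the axis along the disc's -x. Pushed sideways lightly (1 to 2 N) it turns the disc about the shaft; the disc stays at the angle where it is left.
- base_pointer (a point): Outer end of the white line on the base's tongue, 85 mm from the shaft axis along the base's -x, 26 mm above the bench: the disc's arm must point this way.
- cup: Blue cup of pins (they do not come out), 31 mm tall, 65 mm across at the rim and about 54 mm at the foot, open at the top, about 50 g. Origin: centre of its underside; z up. Stands loose on the bench, can be taken across the rim. Centred on the disc, its rim is 9 mm inside the disc's edge all round.
- tape: Roll of red tape lying flat, 68 mm across, 24 mm high, loose; bystander. Origin: centre of its underside.
- bottle: Small white glue bottle with a red cap, 35 mm across, 96 mm tall, standing loose; bystander. Origin: centre of its underside.

How it is judged:
At the end, for the whole second after the job is handed in: Disc down over the key: origin less than 30 mm above the base's underside (home is 28), level within 0.05 rad, within 3 mm of the shaft axis, arm along the white line. Cup upright within 0.06 rad on the disc's top, centred within 10.5 mm. All at rest (z of table in the frame of base below 0.03 m and horizontal distance between table and base below 0.003 m and x of table_knob in the frame of base below -0.05 m and angle between table's own z axis and vertical below 0.05 rad and horizontal distance between cup and table_top below 0.0105 m and z of cup in the frame of table between 0.018 and 0.023 m and angle between cup's own z axis and vertical below 0.06 rad and linear speed of cup below 0.01 m/s and angular speed of table below 0.05 rad/s); the robot touches nothing.
It fails at once if the tape roll is moved by more than 20 mm (distance of tape from where it was at the start of the episode above 0.02 m).
It fails at once if the glue bottle is moved by more than 20 mm or tipped (distance of bottle from where it was at the start of the episode above 0.02 m or angle between bottle's own z axis and vertical above 0.5 rad).
It fails at once if the cup is tipped so far that pins would spill (more than 0.7 rad) (angle between cup's own z axis and vertical above 0.7 rad).
It also fails if it takes over 67 s, if anything falls off the work surface, if the arm or the gripper's body presses on something with over 40 N, if the wrist force passes 120 N, or if a joint passes its speed limit or range.

ROBOT

A 6-joint arm with a two-finger parallel gripper is mounted at the origin on a cart in front of the work surface, level with it; the furniture and walls round the work are solid. World frame = base frame: x ahead of the robot, y to its left, z up, the work surface at z = 0. Lengths are in m, angles in rad, forces in N, time in s.
With the tool pointing down it reaches from about 0.35 to 0.975 m from the base axis. Payload 4.9 kg.
Tool frame: the origin (TCP) lies on the front face of the gripper's body, between the roots of the fingers; the fingertips stand ctrl.tip_extent ahead of it and the grasp point (between the pads) lies 54 mm ahead of it (ctrl.tip_extent is the distance from the TCP to the fingertips, in m); z points along the fingers, y is the line along which they close (so a half turn about z gives the same grasp; the last joint's range is limited). The gripper opens to 85 mm and grips with 20 to 120 N. Pads are 22 mm wide; open, the fingers measure 114 mm over their backs; the gripper's body (76 mm by 85 mm) begins 54 mm behind the grasp point. The pads swing forward as they close: fully open they stand 13 mm farther back than shut.
Start: joints at [-1.466, 0.053, 1.613, -0, 1.476, -0.119], TCP at [0.139, -0.609, 0.304] pointing down, gripper open.
Joint ranges: [-3.01, 3.01], [-1.01, 2.22], [0.06, 2.58], [-1.02, 4.17], [0.09, 2.62], [-3.14, 3.14]. Speed limits (rad/s): [2.57, 2.57, 3.14, 3.14, 3.14, 3.14].

INTERFACE

Orientations are given as a rotation vector (axis times angle).
In Python, from station import ctrl gives the robot as it stands.
- The arm moves only by the tool apply_moves, never from a script. Its argument "rows" is one flat list of numbers, 6 for each row, row after row: the shift along the tool's x, y, z normalised to -1 to 1, where 1 is 0.6 m, then the turn, a rotation vector about the tool's x, y, z normalised to -1 to 1, where 1 is 90 degrees. A call has 1 to 20 rows; each row is the pose to reach, as a shift and turn from the pose commanded when the call began, along the tool's axes at that moment; what a row does not reach only later rows make up. A row lasts 1/10 s, in which the tool goes at most 50 mm and 8.59 degrees, less where a joint would pass 70% of its speed; a pose out of reach is approached as far as the arm can. A call with a number of a shift or a turn outside -1 to 1 is refused whole. A call with a gripper value outside its range is refused whole. "grip" is the opening, from 0 (shut) to 1 (fully open), set as the call begins (left out, the last holds). The fingers move at their own pace and stop on an object; "grip_force" is the grip in N (left out, the last holds). Time passes only in rows, so rows that repeat a pose let the fingers close. It gives the time, the measured TCP pose, the force, the opening and the grip force at its end, in the units of the state.
- ctrl.get_obs(): the state, without advancing time (a new reading comes with each control period).
- ctrl.get_image(name): name is "scene" or "top" or "wrist"; returns (picture, depth): 480x640x3 uint8, blue, green, red; 480x640 float32, m along the optical axis (not along the pixel's ray), 0 where there is no reading.
- ctrl.camera_model(name): a dict with "mtx" (3x3 intrinsics, pixels), "R" (3x3) and "t" (3): a world point X has camera coordinates R X + t; the wrist camera has in their place "tool_from_camera" (4x4, takes a point from camera to tool coordinates, whose origin is the TCP and whose axes are the flange's). Camera axes: x right, y down, z forward; pixel columns grow to the right and rows downward; lengths in m; the calibration is good to about 2 mm. The wrist camera is an equidistant fisheye: a pixel r from the principal point sees the ray r / f radians off the axis. A picture is of the moment at which its call begins: read the wrist's pose just before it. camera_model takes no time and is no camera call.
- ctrl.finish_job(): hands the job in; it is judged then, once.
The state is a dict: "t": time; "q": joint angles; "dq": joint speeds; "effort": joint torques, N m; "tool_pos": TCP position; "tool_rot": TCP orientation; "contact_force": force on the tool from outside, world axes, zero at the start; "wrist_torque": the same for the moment, N m; "opening": finger opening in m; "grip_force": force on a finger pad.
Only numpy, scipy, OpenCV 4.12 (cv2) and the standard library are available. Lean on these libraries where they do the work, as an engineer would, in place of code of your own. Each camera call takes 0.05 s, during which the arm holds its last target. There are 200 camera calls.

## Working session

There is one attempt and no reset: what is moved stays moved. The work goes in short steps, Python scripts to look and compute and a tool call to move; the robot and the scene stay as the last step left them, time stands still between calls to the robot, and variables do not carry over. Pictures are saved under pics/ and viewed, at most 10 in all, crops included, and the job is handed in when it is done.

Besides the shell and the picture viewer there is one more tool, called after ">>>" as name(argument=value, ...), one argument or row to a line, values as JSON. apply_moves: Moves the arm, as the interface text tells. Its arguments: {"type":"object","properties":{"rows":{"type":"array","items":{"type":"number"}},"grip":{"type":"number"},"grip_force":{"type":"number"}},"required":["rows"]}

```bash
mkdir -p pics
cat > h.py <<'E'
import numpy as np,cv2
from station import ctrl
from scipy.spatial.transform import Rotation as Ro
def grab(n,fn=None):
    o=ctrl.get_obs(); im,d=ctrl.get_image(n)
    if fn: cv2.imwrite('pics/'+fn,im)
    return o,im,d
def ray(n,u,v,z):
    m=ctrl.camera_model(n);K=np.array(m['mtx']);R=np.array(m['R']);t=np.array(m['t'])
    c=-R.T@t; r=R.T@np.linalg.inv(K)@[u,v,1]
    return c+r*(z-c[2])/r[2]
E
python3 - <<'E'
from h import *
for n in('top','scene'):
    o,im,d=grab(n,n+'0.png'); np.save(n+'d.npy',d)
print(o['tool_pos'],o['tool_rot'],ctrl.tip_extent,o['q'])
for n in('top','scene'):
    m=ctrl.camera_model(n);print(m)
print(ctrl.camera_model('wrist'))
E
```

```text
[ 0.13863242 -0.60896352  0.30268177] [-3.11995060e+00 -3.50444932e-01 -9.82627322e-06] 0.0726 [-1.46604330e+00  5.33728408e-02  1.61424576e+00 -8.13775638e-06
  1.47599613e+00 -1.18956264e-01]
{'mtx': array([[612.22569252,   0.        , 318.67710177],
       [  0.        , 612.22569252, 228.66701215],
       [  0.        ,   0.        ,   1.        ]]), 'R': array([[-4.82211663e-01, -8.76054739e-01, -8.20510474e-05],
       [-8.55106389e-01,  4.70701303e-01, -2.17332341e-01],
       [ 1.90433649e-01, -1.04730027e-01, -9.76097662e-01]]), 't': array([0.2415735 , 0.58253195, 1.1336308 ])}
{'mtx': array([[560.06251607,   0.        , 328.84660271],
       [  0.        , 560.06251607, 242.52188053],
       [  0.        ,   0.        ,   1.        ]]), 'R': array([[-0.71756507, -0.69646454,  0.00612437],
       [-0.4941549 ,  0.50289009, -0.70916324],
       [ 0.49082716, -0.51189716, -0.70501773]]), 't': array([0.37306776, 0.40485371, 0.8042338 ])}
{'mtx': array([[371.64829954,   0.        , 323.25228287],
       [  0.        , 371.64829954, 244.57445582],
       [  0.        ,   0.        ,   1.        ]]), 'tool_from_camera': array([[ 9.74287363e-04, -9.53006095e-01, -3.02949555e-01,
         7.73577402e-02],
       [ 9.99999524e-01,  9.41984040e-04,  2.52749561e-04,
        -5.74812478e-04],
       [ 4.45017735e-05, -3.02949657e-01,  9.53006560e-01,
        -7.01771275e-02],
       [ 0.00000000e+00,  0.00000000e+00,  0.00000000e+00,
         1.00000000e+00]])}
```

View pics/top0.png

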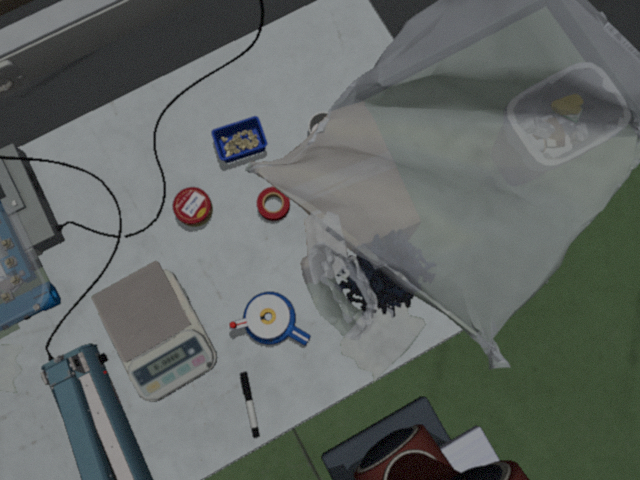

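View pics/scene0.png

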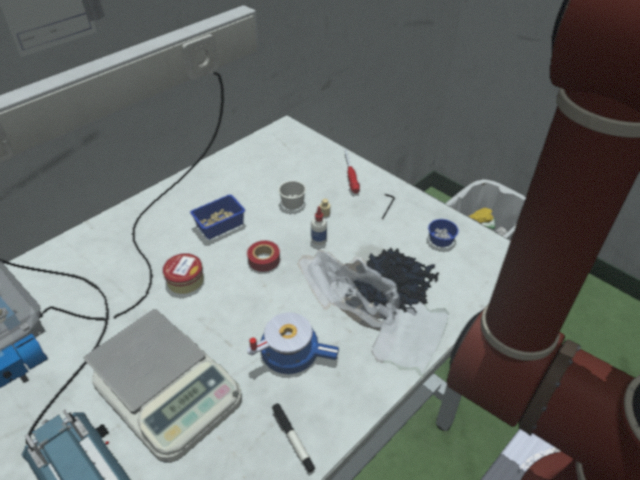

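The top view shows the disc at (268,316), its knob at (233,324) and the tongue end at (305,341). A film hides the cup there. The scene view shows the cup at (443,233), bottle (319,228), tape (264,255), knob (253,343) and tongue end (337,351).

```bash
python3 - <<'E'
from h import *
def world(n,u,v):
    m=ctrl.camera_model(n);d=np.load(n+'d.npy')[v,u]
    p=np.linalg.inv(m['mtx'])@[u,v,1]*d
    return m['R'].T@(p-m['t']) if d>0 else None
np.set_printoptions(precision=4,suppress=True)
for uv in[(560,110),(450,150),(420,60),(480,250),(400,200),(350,270),(330,235),(600,200),(490,350),(260,170)]: print('film',uv,world('top',*uv))
def cents(n,lo,hi,zz,box=None,amin=15):
    im=cv2.imread(f'pics/{n}0.png');hsv=cv2.cvtColor(im,cv2.COLOR_BGR2HSV)
    m=cv2.inRange(hsv,lo,hi)
    if lo[0]==0: m|=cv2.inRange(hsv,(170,lo[1],lo[2]),(180,255,255))
    k,l,s,c=cv2.connectedComponentsWithStats(m)
    for i in range(1,k):
        if s[i,4]>amin: print(n,s[i],c[i],ray(n,*c[i],zz), world(n,*np.round(c[i]).astype(int)))
print('red');cents('top',(0,130,80),(8,255,255),.068);cents('scene',(0,130,80),(8,255,255),.068)
print('blue');cents('top',(100,120,50),(125,255,255),.026);cents('scene',(100,120,50),(125,255,255),.031)
print('brass');cents('top',(15,60,80),(35,255,255),.058);cents('scene',(15,60,80),(35,255,255),.058)
E
python3 -c "
import cv2
a=cv2.imread('pics/top0.png')[270:370,210:330];b=cv2.imread('pics/scene0.png')[180:380,240:480]
a=cv2.resize(a,(480,400),interpolation=2)
b=cv2.resize(b,(720,600),interpolation=2);cv2.imwrite('pics/b.png',b);cv2.imwrite('pics/a.png',a)"
```

```text
film (560, 110) [ 0.4766 -0.1975  0.7955]
film (450, 150) [ 0.4922 -0.1115  0.7831]
film (420, 60) [ 0.5527 -0.1126  0.8257]
film (480, 250) [ 0.4125 -0.0751  0.8287]
film (400, 200) [ 0.4679 -0.0449  0.8315]
film (350, 270) [ 0.526  -0.0826  0.0662]
film (330, 235) [ 0.6099 -0.0857  0.037 ]
film (600, 200) [ 0.4028 -0.1881  0.7875]
film (490, 350) [ 0.3514 -0.0504  0.8101]
film (260, 170) [0.5364 0.0277 0.8202]
red
top [173 188  37  35 525] [189.8705 206.1295] [0.7879 0.1311 0.068 ] [0.7975 0.1326 0.0395]
top [258 188  31  31 385] [272.2701 204.1818] [ 0.7133 -0.0127  0.068 ] [ 0.7336 -0.0167 -0.005 ]
top [230 322   6   6  28] [232.2143 324.5   ] [0.5426 0.1631 0.068 ] [0.5422 0.1619 0.0794]
scene [349 168  10  22 122] [352.6639 178.9672] [ 0.7214 -0.2836  0.068 ] [ 0.7557 -0.3247  0.0257]
scene [249 242  29  22 146] [262.7877 254.4658] [0.6873 0.0123 0.068 ] None
scene [165 262  35  19  88] [186.     274.2841] [0.7509 0.147  0.068 ] [0.7758 0.1351 0.0399]
scene [250 338   5   6  23] [252.3913 340.6957] [0.5472 0.1576 0.068 ] [0.5404 0.1629 0.0792]
scene [575 352  27  25 111] [587.3
[... 1456 characters left out ...]
 315.4414] [0.5264 0.0969 0.058 ] [0.528  0.0964 0.0476]
top [150 382   9   7  28] [154.25   385.3929] [0.5138 0.3421 0.058 ] [0.5148 0.3426 0.0565]
scene [469 207  25  16 263] [482.3688 214.8327] [ 0.4514 -0.3965  0.058 ] [ 0.6936 -0.9471 -0.4492]
scene [254 246  19  12 111] [262.7568 249.8018] [ 0.7049 -0.0019  0.058 ] [ 0.7425 -0.0305  0.0097]
scene [190 266   8   9  36] [193.5 270. ] [0.7584 0.1264 0.058 ] [0.7721 0.1185 0.0413]
scene [169 284  26   8  73] [181.3425 287.4521] [0.7386 0.1684 0.058 ] [0.7734 0.1531 0.0182]
scene [280 324  17  14 164] [288.0793 330.311 ] [0.5256 0.0962 0.058 ] None
scene [167 426  13  10  62] [173.0484 431.1613] [0.5129 0.343  0.058 ] [0.5148 0.3425 0.055 ]
```

View pics/b.png

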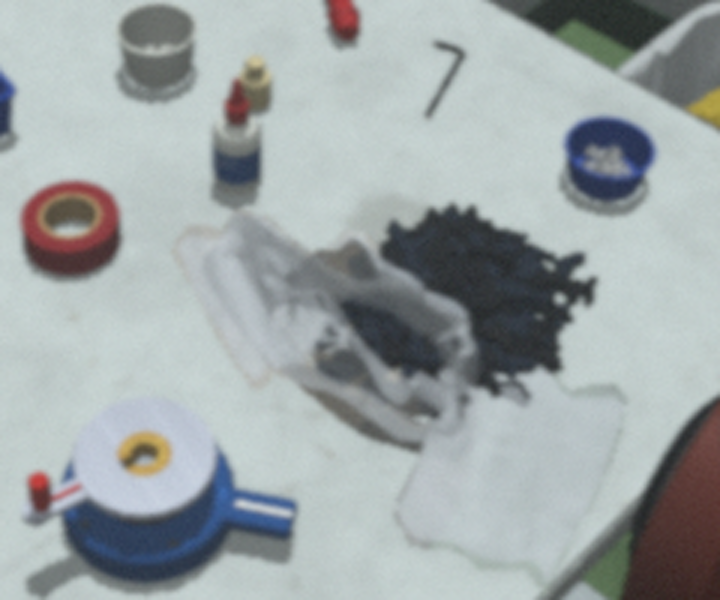

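```bash
cat >> h.py <<'E'
np.set_printoptions(precision=4,suppress=True)
def yawx(o):
    x=Ro.from_rotvec(o['tool_rot']).as_matrix()[:,0]; return np.degrees(np.arctan2(x[1],x[0]))
def row(o,p,yaw_deg):
    """row from pose o (dict or (pos,rotvec)) to tool-down pose at p with tool x at yaw"""
    R=Ro.from_rotvec(o['tool_rot']); a=np.radians(yaw_deg)
    T=Ro.from_matrix(np.array([[np.cos(a),np.sin(a),0],[np.sin(a),-np.cos(a),0],[0,0,-1]]))
    return np.r_[R.inv().apply(np.array(p)-o['tool_pos'])/.6,(R.inv()*T).as_rotvec()/(np.pi/2)]
E
python3 - <<'E'
from h import *
im=cv2.imread('pics/scene0.png');hs=cv2.cvtColor(im,cv2.COLOR_BGR2HSV)
o=ctrl.get_obs();print(yawx(o),Ro.from_rotvec(o['tool_rot']).as_matrix())
for n,uv in(('scene',(336.5,352)),('top',(306,342))): print(n,ray(n,*uv,.026))
# disc from top & scene: low saturation bright blob near
for n,c in(('top',(268,315)),('scene',(289,333))):
    im=cv2.imread(f'pics/{n}0.png');hs=cv2.cvtColor(im,cv2.COLOR_BGR2HSV)
    # white line on tongue: bright px in blue hull; list
    m=(hs[...,1]<60)&(hs[...,2]>150);m=m.astype(np.uint8)
    k,l,s,ce=cv2.connectedComponentsWithStats(m,connectivity=4)
    for i in range(1,k):
        if abs(ce[i]-c).max()<50 and s[i,4]>8: print(n,s[i],ce[i],ray(n,*ce[i],.026),ray(n,*ce[i],.058))
b=ray('scene',290.5,335,.058)
# cup rim ellipse extents (crop b): left 566, right 654, top 118, bottom ~171 /3
print('cup',ray('scene',240+610/3,180+144/3,.031))
E
```

```text
12.820342831618683 [[ 0.9751  0.2219 -0.0002]
 [ 0.2219 -0.9751  0.0019]
 [ 0.0002 -0.0019 -1.    ]]
scene [0.4494 0.0537 0.026 ]
top [0.4488 0.0568 0.026 ]
top [246 296  43  41 837] [267.7646 316.914 ] [0.5273 0.0993 0.026 ] [0.5239 0.0981 0.058 ]
top [266 315   4   4  14] [267.5714 316.4286] [0.5283 0.0992 0.026 ] [0.5249 0.098  0.058 ]
top [237 320   8   3  10] [240.3 320.7] [0.5467 0.1497 0.026 ] [0.5427 0.1472 0.058 ]
scene [   10   116   515   364 87024] [272.6578 304.2261] [0.6087 0.0606 0.026 ] [0.5879 0.0763 0.058 ]
scene [285 333   6   2  10] [287.9 333.6] [0.5388 0.0864 0.026 ] [0.5207 0.1012 0.058 ]
cup [ 0.5005 -0.3313  0.031 ]
```

View pics/a.png

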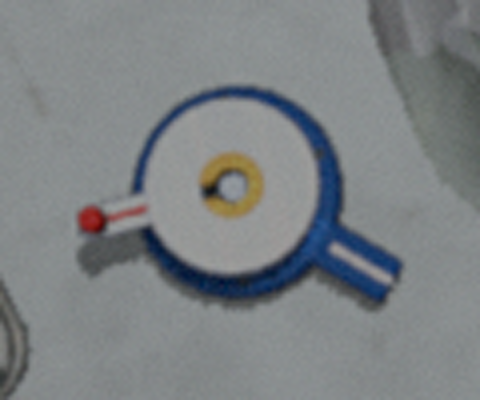

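Estimates: disc centre is about (0.5255, 0.097), disc arm at 75.5°, tongue at 208.8°, so it needs a turn of about +133°. I'll hover over the cup first for a close look on the way.

Run:
```python
from h import *
o=ctrl.get_obs();print(row(o,[.49,-.335,.25],28.8))
```

```text
[ 0.6723 -0.3152  0.0887 -0.0012 -0.0003 -0.1776]
```

>>> apply_moves(
  rows=[0.67,-0.315,0.088,0,0,-0.178,0.67,-0.315,0.088,0,0,-0.178,0.67,-0.315,0.088,0,0,-0.178,0.67,-0.315,0.088,0,0,-0.178,0.67,-0.315,0.088,0,0,-0.178,0.67,-0.315,0.088,0,0,-0.178,0.67,-0.315,0.088,0,0,-0.178,0.67,-0.315,0.088,0,0,-0.178,0.67,-0.315,0.088,0,0,-0.178,0.67,-0.315,0.088,0,0,-0.178,0.67,-0.315,0.088,0,0,-0.178],
)

```text
t: 1.2
tool_pos: [0.4892, -0.3349, 0.2503]
tool_rot: [-3.041, -0.786, 0.002]
contact_force: [-0.3, -0.2, 1.0]
opening: 0.0855
grip_force: 0.0
```

```bash
cat >> h.py <<'E'
def wray(o,u,v,z):
    m=ctrl.camera_model('wrist');K=m['mtx'];T=m['tool_from_camera']
    x=(np.array([u,v],float)-K[:2,2])/K[0,0]; th=np.hypot(*x); s=np.sin(th)/th if th>1e-9 else 1
    r=np.r_[x*s,np.cos(th)]
    R=Ro.from_rotvec(o['tool_rot']).as_matrix()
    c=o['tool_pos']+R@T[:3,3]; r=R@(T[:3,:3]@r)
    return c+r*(z-c[2])/r[2]
def wblobs(o,im,lo,hi,z,amin=100):
    hs=cv2.cvtColor(im,cv2.COLOR_BGR2HSV);m=cv2.inRange(hs,lo,hi)
    if lo[0]==0: m|=cv2.inRange(hs,(170,lo[1],lo[2]),(180,255,255))
    for c in cv2.findContours(m,cv2.RETR_EXTERNAL,cv2.CHAIN_APPROX_NONE)[0]:
        if cv2.contourArea(c)<amin: continue
        P=np.array([wray(o,*p[0],z)[:2] for p in c],np.float32)
        (cx,cy),r=cv2.minEnclosingCircle(P); M=cv2.moments(c)
        print('px',(int(M['m10']/M['m00']),int(M['m01']/M['m00'])),'A',M['m00'],'circ',np.array([cx,cy,r]),'cen',wray(o,M['m10']/M['m00'],M['m01']/M['m00'],z)[:2])
E
python3 - <<'E'
from h import *
o,im,d=grab('wrist','w1.png');print(o['t'],o['tool_pos'],yawx(o),o['q'],ctrl.tip_extent,o['opening'],o['contact_force'])
wblobs(o,im,(100,100,40),(128,255,255),.031)
E
```

```text
1.2 [ 0.4892 -0.3349  0.2503] 28.981714061138728 [-0.7256  0.0162  1.7412 -0.0005  1.3857  0.3394] 0.0726 0.08549461926550402 [-0.2513 -0.175   1.035 ]
px (323, 208) A 4870.0 circ [ 0.5017 -0.3273  0.0324] cen [ 0.5023 -0.3269]
```

View pics/w1.png

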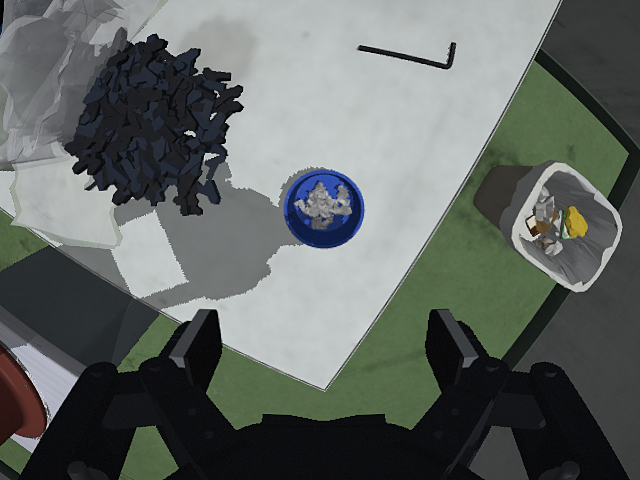

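The wrist view shows the cup at (323,208); its rim fit gives centre (0.5017, -0.3273) and r 32.4 mm, as expected. Next is the hover over the knob, with the fingers narrowed.

Run:
```python
from h import *
o=ctrl.get_obs();print(row(o,[.53,.12,.22],75.5))
```

```text
[ 0.4273 -0.6317  0.0511 -0.0006  0.0003 -0.518 ]
```

>>> apply_moves(
  rows=[0.427,-0.632,0.05,0,0,-0.517,0.427,-0.632,0.05,0,0,-0.517,0.427,-0.632,0.05,0,0,-0.517,0.427,-0.632,0.05,0,0,-0.517,0.427,-0.632,0.05,0,0,-0.517,0.427,-0.632,0.05,0,0,-0.517,0.427,-0.632,0.05,0,0,-0.517,0.427,-0.632,0.05,0,0,-0.517,0.427,-0.632,0.05,0,0,-0.517,0.427,-0.632,0.05,0,0,-0.517,0.427,-0.632,0.05,0,0,-0.517,0.427,-0.632,0.05,0,0,-0.517],
  grip=0.36,
)

```text
t: 2.45
tool_pos: [0.5304, 0.1182, 0.2212]
tool_rot: [2.487, 1.918, -0.001]
contact_force: [0.2, 0.2, -0.6]
opening: 0.0304
grip_force: 0.0
```

Run:
```python
from h import *
o,im,d=grab('wrist','w2.png');print(o['t'],o['tool_pos'],yawx(o),o['q'],ctrl.tip_extent,o['opening'],o['contact_force'])
print('red');wblobs(o,im,(0,120,60),(8,255,255),.082,30)
print('brass');wblobs(o,im,(15,70,80),(35,255,255),.058)
print('blue');wblobs(o,im,(100,100,40),(128,255,255),.026)
```

```text
2.45 [0.5304 0.1182 0.2212] 75.26816232453132 [ 0.0827 -0.0764  1.8822 -0.0008  1.3358  0.34  ] 0.0726 0.03036176084536228 [ 0.2232  0.1978 -0.648 ]
red
px (27, 405) A 1631.0 circ [0.1596 0.0391 0.0751] cen [0.1933 0.0376]
px (558, 316) A 2450.5 circ [0.6901 0.029  0.0267] cen [0.6889 0.0304]
px (323, 188) A 408.0 circ [0.5405 0.1575 0.0126] cen [0.5415 0.1614]
px (615, 149) A 1669.0 circ [0.7565 0.1416 0.0315] cen [0.7495 0.1449]
brass
px (558, 316) A 947.5 circ [0.7064 0.0097 0.0188] cen [0.7058 0.0104]
px (325, 278) A 943.0 circ [0.5264 0.0988 0.0159] cen [0.5262 0.0979]
px (605, 169) A 167.5 circ [0.7673 0.1248 0.0221] cen [0.7587 0.1257]
blue
px (257, 308) A 157.0 circ [0.4621 0.0709 0.0181] cen [0.4635 0.0732]
px (283, 223) A 1273.0 circ [0.5025 0.1232 0.0382] cen [0.5041 0.135 ]
px (365, 222) A 1311.0 circ [0.5589 0.1087 0.0398] cen [0.5628 0.1204]
```

View pics/w2.png

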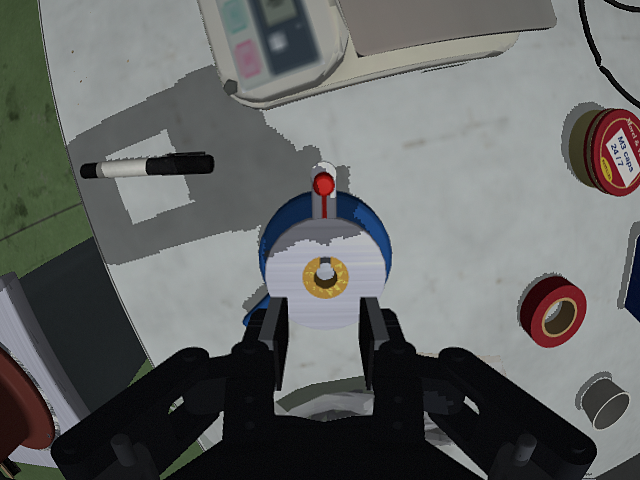

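The wrist view shows the knob at (323,185) and the bore at (325,274). That gives centre (0.526, 0.098) and arm angle about 76°. I'll straddle the knob now.

Run:
```python
from h import *
o=ctrl.get_obs();print(row(o,[.5417,.1621,.17],76));print(row(o,[.5417,.1621,.132],76))
```

```text
[ 0.0759 -0.0006  0.0854  0.0002  0.0003 -0.0086]
[ 0.076  -0.0006  0.1487  0.0002  0.0003 -0.0086]
```

>>> apply_moves(
  rows=[0.076,0,0.08,0,0,-0.008,0.076,0,0.08,0,0,-0.008,0.076,0,0.11,0,0,-0.008,0.076,0,0.148,0,0,-0.008,0.076,0,0.148,0,0,-0.008],
  grip=0.27,
)

```text
t: 3.0
tool_pos: [0.5396, 0.1622, 0.1288]
tool_rot: [-2.473, -1.932, 0.011]
contact_force: [-0.7, 0.2, -0.5]
opening: 0.0234
grip_force: 0.0
```

Run:
```python
from h import *
o,im,d=grab('wrist','w3.png');print(o['t'],o['tool_pos'],yawx(o),o['opening'],o['contact_force'])
print(row(o,[.5417,.1621,.132],76))
print('red');wblobs(o,im,(0,120,60),(8,255,255),.082,30)
cv2.imwrite('pics/w3c.png',im[180:480,120:520])
# arc rows, 6 deg steps, in tool frame
th0=76.2;c=np.array([.526,.098])
for th in list(range(88,167,12))+[166]:
    a=np.radians(th);print(th,row(o,[*(c+.066*np.array([np.cos(a),np.sin(a)])),.132],th))
```

```text
3.0 [0.5396 0.1622 0.1288] 75.99458338786914 0.023376540855203715 [-0.6575  0.1795 -0.4741]
[ 0.0006  0.0034 -0.0054 -0.0042  0.0022 -0.0001]
red
px (9, 466) A 396.5 circ [0.2591 0.0846 0.0291] cen [0.2642 0.0823]
px (602, 406) A 913.0 circ [0.6727 0.0679 0.0228] cen [0.6751 0.0743]
px (330, 333) A 1170.5 circ [0.5431 0.1676 0.0116] cen [0.5434 0.1681]
88 [-0.0018 -0.019  -0.0052 -0.0044  0.0017 -0.1334]
100 [-0.0089 -0.0409 -0.005  -0.0046  0.0012 -0.2667]
112 [-0.0204 -0.0608 -0.0049 -0.0048  0.0008 -0.4001]
124 [-0.0358 -0.0779 -0.0047 -0.0049  0.0003 -0.5334]
136 [-0.0544 -0.0914 -0.0045 -0.005  -0.0003 -0.6667]
148 [-0.0754 -0.1008 -0.0044 -0.005  -0.0008 -0.8001]
160 [-0.0979 -0.1055 -0.0043 -0.005  -0.0013 -0.9334]
166 [-0.1094 -0.1062 -0.0043 -0.005  -0.0016 -1.0001]
```

View pics/w3c.png

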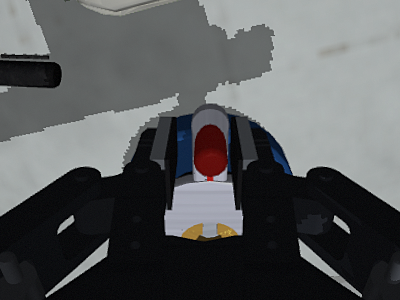

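The fingers straddle the knob in the crop, with the knob at (210,150). First arc call: 90°.

>>> apply_moves(
  rows=[-0.0006,-0.0115,0,0,0,-0.0667,-0.0024,-0.0229,0,0,0,-0.1333,-0.0054,-0.034,0,0,0,-0.2,-0.0095,-0.0447,0,0,0,-0.2667,-0.0147,-0.055,0,0,0,-0.3333,-0.021,-0.0647,0,0,0,-0.4,-0.0283,-0.0736,0,0,0,-0.4667,-0.0364,-0.0817,0,0,0,-0.5333,-0.0453,-0.089,0,0,0,-0.6,-0.055,-0.0953,0,0,0,-0.6667,-0.0653,-0.1005,0,0,0,-0.7333,-0.076,-0.1046,0,0,0,-0.8,-0.0871,-0.1076,0,0,0,-0.8667,-0.0985,-0.1094,0,0,0,-0.9333,-0.11,-0.11,0,0,0,-1,-0.11,-0.11,0,0,0,-1],
)

```text
t: 4.65
tool_pos: [0.4626, 0.1148, 0.1341]
tool_rot: [0.383, 3.115, 0.0]
contact_force: [-0.7, -0.1, -0.4]
opening: 0.0229
grip_force: 0.0
```

Run:
```python
from h import *
o,im,d=grab('wrist','w4.png');print(o['t'],o['tool_pos'],yawx(o),o['opening'],o['contact_force'])
print('red');wblobs(o,im,(0,120,60),(8,255,255),.082,30)
a=np.radians(166);print(.526+.066*np.cos(a),.098+.066*np.sin(a))
a=np.radians(211);print(row(o,[.526+.066*np.cos(a),.098+.066*np.sin(a),.132],211))
```

```text
4.65 [0.4626 0.1148 0.1341] 165.98010626615178 0.02289363941792999 [-0.6711 -0.144  -0.4451]
red
px (334, 331) A 1079.5 circ [0.4602 0.1192 0.0118] cen [0.4598 0.1207]
0.4619604820657843 0.11396684510957808
[-0.0315 -0.0794  0.0035 -0.0003  0.0017 -0.5002]
```

>>> apply_moves(
  rows=[-0.0006,-0.0115,0,0,0,-0.0667,-0.0024,-0.0229,0,0,0,-0.1333,-0.0054,-0.034,0,0,0,-0.2,-0.0095,-0.0447,0,0,0,-0.2667,-0.0147,-0.055,0,0,0,-0.3333,-0.021,-0.0647,0,0,0,-0.4,-0.0283,-0.0736,0,0,0,-0.4667,-0.0336,-0.0791,0,0,0,-0.511,-0.0336,-0.0791,0,0,0,-0.511,-0.0336,-0.0791,0,0,-0.05,-0.511],
)

```text
t: 5.7
tool_pos: [0.4712, 0.0649, 0.1332]
tool_rot: [-0.842, 2.945, -0.014]
contact_force: [-1.3, 0.1, 0.6]
opening: 0.023
grip_force: 0.4
```

Run:
```python
from h import *
o,im,d=grab('wrist');print(o['t'],o['tool_pos'],yawx(o),o['opening'],o['contact_force'])
print('red');wblobs(o,im,(0,120,60),(8,255,255),.082,30)
cv2.imwrite('pics/w5c.png',im[180:480,120:520])
o,im,d=grab('top','top5.png')
hs=cv2.cvtColor(im,cv2.COLOR_BGR2HSV)
m=cv2.inRange(hs,(0,120,70),(8,255,255))|cv2.inRange(hs,(170,120,70),(180,255,255))
m[:280]=0;m[370:]=0;k,l,s,c=cv2.connectedComponentsWithStats(m)
for i in range(1,k):print(s[i],c[i],ray('top',*c[i],.07))
```

```text
5.7 [0.4712 0.0649 0.1332] -148.0296836175791 0.022979295453764318 [-1.2878  0.0542  0.6059]
red
px (72, 421) A 52.5 circ [ 0.6224 -0.0204  0.0068] cen [ 0.6217 -0.0221]
px (335, 320) A 1215.5 circ [0.465  0.0645 0.0114] cen [0.4643 0.065 ]
[316 299  46  71 663] [338.6063 335.4329] [ 0.4281 -0.0025  0.07  ]
[323 298   1   1   1] [323. 298.] [ 0.5036 -0.0108  0.07  ]
[267 305  53  38 545] [292.3156 322.7321] [0.4907 0.0623 0.07  ]
[301 309   1   1   1] [301. 309.] [0.5054 0.0357 0.07  ]
[293 312   1   1   1] [293. 312.] [0.5078 0.0516 0.07  ]
[296 312   1   1   1] [296. 312.] [0.505  0.0467 0.07  ]
[284 318   1   1   1] [284. 318.] [0.506  0.0718 0.07  ]
[320 320   2   1   2] [320.5 320. ] [0.4696 0.0133 0.07  ]
[274 323   2   2   3] [274.6667 323.6667] [0.5052 0.0922 0.07  ]
[306 323   1   1   1] [306. 323.] [0.4778 0.04   0.07  ]
[314 322   1   1   1] [314. 322.] [0.4722 0.0259 0.07  ]
[316 322   2   1   2] [316.5 322. ] [0.4699 0.0217 0.07  ]
[275 322  51  36 405] [301.0123 338.8617] [0.4565 0.0622 0.07  ]
[311 324   2   1   2] [311.5 324. ] [0.4712 0.0318 0.07  ]
[267 326   1   1 
[... 1244 characters left out ...]
 0.07  ]
[276 343   1   1   1] [276. 343.] [0.4724 0.1068 0.07  ]
[279 343   1   1   1] [279. 343.] [0.4697 0.1019 0.07  ]
[282 342   1   1   1] [282. 342.] [0.4686 0.0961 0.07  ]
[273 344   3   2   3] [274.     344.6667] [0.4715 0.1115 0.07  ]
[308 344   1   1   1] [308. 344.] [0.4419 0.0553 0.07  ]
[296 348   1   1   1] [296. 348.] [0.4463 0.0784 0.07  ]
[302 348   1   1   1] [302. 348.] [0.4409 0.0686 0.07  ]
[296 350   1   1   1] [296. 350.] [0.443  0.0801 0.07  ]
[287 353   1   1   1] [287. 353.] [0.4463 0.0974 0.07  ]
[291 352   1   1   1] [291. 352.] [0.4443 0.09   0.07  ]
[293 353   1   1   1] [293. 353.] [0.4409 0.0876 0.07  ]
[285 355   1   1   1] [285. 355.] [0.4449 0.1024 0.07  ]
```

View pics/w5c.png

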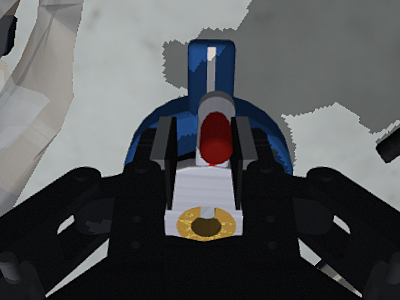

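The knob sits close to the white line. I put 0.05 in the wrong column of the last row, which gave a slight tilt. I'll lift clear, level the tool and measure.

Run:
```python
from h import *
o=ctrl.get_obs();print(o['tool_rot'],Ro.from_rotvec(o['tool_rot']).as_matrix())
print(row(o,[.4712,.0649,.18],210));print(row(o,[.50,.083,.23],209))
```

```text
[-0.8437  2.9471 -0.014 ] [[-0.8458 -0.5281  0.0756]
 [-0.5288  0.8487  0.0121]
 [-0.0705 -0.0297 -0.9971]]
[-0.0082 -0.004  -0.0789 -0.0182  0.0453  0.0217]
[-0.0706 -0.0062 -0.158  -0.0178  0.0454  0.0328]
```

>>> apply_moves(
  rows=[-0.003,0,-0.04,-0.01,0.045,0.01,-0.008,-0.003,-0.08,-0.018,0.045,0.022,-0.04,-0.005,-0.12,-0.018,0.045,0.033,-0.07,-0.006,-0.158,-0.018,0.045,0.033,-0.07,-0.006,-0.158,-0.018,0.045,0.033,-0.07,-0.006,-0.158,-0.018,0.045,0.033],
)

```text
t: 6.4
tool_pos: [0.5004, 0.0831, 0.2303]
tool_rot: [-0.789, 3.041, -0.0]
contact_force: [0.1, 0.0, -0.2]
opening: 0.0231
grip_force: 0.0
```

Run:
```python
from h import *
o,im,d=grab('wrist');print(o['t'],o['tool_pos'],yawx(o),Ro.from_rotvec(o['tool_rot']).as_matrix()[2],o['contact_force'],o['dq'])
print('red');wblobs(o,im,(0,120,60),(8,255,255),.075,30)
print('brass');wblobs(o,im,(15,70,80),(35,255,255),.058)
print('blue');wblobs(o,im,(100,100,40),(128,255,255),.026)
cv2.imwrite('pics/w6c.png',im[60:460,120:520]);cv2.imwrite('pics/w6.png',im)
```

```text
6.4 [0.5004 0.0831 0.2303] -150.90106976960934 [-0.0003 -0.0001 -1.    ] [ 0.0717  0.0379 -0.1982] [-0.0081  0.0059  0.0524  0.0004 -0.0021 -0.0071]
red
px (124, 363) A 770.0 circ [ 0.674  -0.005   0.0278] cen [ 0.6666 -0.0129]
px (9, 309) A 129.5 circ [ 0.6978 -0.1448  0.0207] cen [ 0.6931 -0.1434]
px (325, 203) A 369.0 circ [0.4757 0.0696 0.0129] cen [0.4714 0.069 ]
brass
px (324, 288) A 845.5 circ [0.5275 0.0997 0.016 ] cen [0.5283 0.1001]
blue
px (49, 281) A 482.5 circ [ 0.6792 -0.1353  0.0221] cen [ 0.6758 -0.1312]
px (363, 234) A 1375.0 circ [0.4964 0.1155 0.0393] cen [0.4861 0.1112]
px (330, 167) A 260.0 circ [0.4558 0.0631 0.0119] cen [0.4537 0.0638]
px (291, 220) A 1846.5 circ [0.5075 0.0585 0.0568] cen [0.5033 0.0578]
```

View pics/w6c.png

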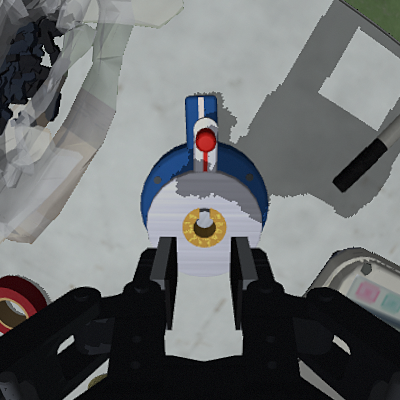

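Run:
```python
from h import *
o=ctrl.get_obs();im=cv2.imread('pics/w6.png');hs=cv2.cvtColor(im,cv2.COLOR_BGR2HSV)
m=(cv2.inRange(hs,(0,150,60),(8,255,255))|cv2.inRange(hs,(170,150,60),(180,255,255)));m[:170]=0;m[240:]=0;m[:,:290]=0;m[:,360:]=0
m2=m.copy();m2[212:]=0
u,v=np.argwhere(m2).mean(0)[::-1];k=wray(o,u,v,.08)
c=np.array([.5265,.0985])
bl=cv2.inRange(hs,(100,90,40),(128,255,255))
P=[]
for r in range(160,176,3):
    x=np.where(bl[r,295:350])[0]+295
    P.append([x.min(),x.max()]); 
    q=wray(o,x.min()/2+x.max()/2,r,.026)[:2]; print(r,x.min(),x.max(),q,np.degrees(np.arctan2(*(q-c)[::-1])))
print('knob',k,np.degrees(np.arctan2(*(k[:2]-c)[::-1])),np.linalg.norm(k[:2]-c))
b=wray(o,324,288,.058);print(b)
R=Ro.from_rotvec(o['tool_rot']).as_matrix()
print(row(o,[.5265,.0985,.15],209))
```

```text
160 305 336 [0.4513 0.0547] -149.82002742200044
163 306 336 [0.453  0.0561] -150.0386997261606
166 305 336 [0.4551 0.0569] -149.76124752548924
169 305 336 [0.4571 0.058 ] -149.72925444210597
172 306 336 [0.4589 0.0594] -149.96477666592446
175 306 336 [0.4608 0.0605] -149.9370396021223
knob [0.4676 0.0674 0.08  ] -152.17490171685515 0.0666226105569177
[0.5261 0.0993 0.058 ]
[-0.0521  0.0006  0.1315  0.0006 -0.0011  0.0011]
```

The tongue is at 210.1° and the knob at 207.8°, an error of 0.04 rad, within the play. Next is the press, with both fingertips straddling the bore.

>>> apply_moves(
  rows=[-0.052,0.0006,0.06,0,0,0,-0.052,0.0006,0.12,0,0,0,-0.052,0.0006,0.132,0,0,0,-0.052,0.0006,0.132,0,0,0,-0.052,0.0006,0.14,0,0,0,-0.052,0.0006,0.148,0,0,0,-0.052,0.0006,0.148,0,0,0],
  grip=0.3,
)

```text
t: 7.15
tool_pos: [0.5275, 0.0984, 0.1418]
tool_rot: [-0.789, 3.039, 0.0]
contact_force: [0.5, -0.7, -0.2]
opening: 0.0252
grip_force: 0.0
```

>>> apply_moves(
  rows=[0,0,0.005,0,0,0,0,0,0.01,0,0,0,0,0,0.014,0,0,0,0,0,0.014,0,0,0],
)

```text
t: 7.55
tool_pos: [0.527, 0.0985, 0.1322]
tool_rot: [0.79, -3.04, -0.001]
contact_force: [1.5, -0.2, -0.5]
opening: 0.0255
grip_force: 0.0
```

>>> apply_moves(
  rows=[0,0,0.004,0,0,0,0,0,0.008,0,0,0,0,0,0.008,0,0,0],
)

```text
t: 7.85
tool_pos: [0.5276, 0.0985, 0.1283]
tool_rot: [-0.79, 3.04, 0.0]
contact_force: [-1.1, -0.3, 4.1]
opening: 0.0256
grip_force: 1.6
```

>>> apply_moves(
  rows=[0,0,0.003,0,0,0,0,0,0.006,0,0,0,0,0,0.008,0,0,0,0,0,0.008,0,0,0],
)

```text
t: 8.25
tool_pos: [0.5276, 0.0986, 0.1238]
tool_rot: [-0.79, 3.04, 0.0]
contact_force: [-1.7, 0.1, 4.7]
opening: 0.0258
grip_force: 2.5
```

>>> apply_moves(
  rows=[0,0,0.003,0,0,0,0,0,0.006,0,0,0,0,0,0.008,0,0,0,0,0,0.008,0,0,0],
)

```text
t: 8.65
tool_pos: [0.5277, 0.0986, 0.1204]
tool_rot: [0.79, -3.04, -0.0]
contact_force: [-7.4, -1.0, 14.0]
opening: 0.0254
grip_force: 6.9
```

>>> apply_moves(
  rows=[0.0015,0,0.003,0,0,0,0.002,0,0.006,0,0,0,0.002,0,0.006,0,0,0],
)

```text
t: 8.95
tool_pos: [0.5278, 0.0985, 0.1203]
tool_rot: [-0.79, 3.04, 0.002]
contact_force: [-13.9, -0.0, 31.7]
opening: 0.0255
grip_force: 15.6
```

Run:
```python
from h import *
o=ctrl.get_obs();print(o['tool_pos'],o['contact_force'],o['wrist_torque'],o['q'])
```

```text
[0.5278 0.0985 0.1203] [-13.8872  -0.0426  31.7147] [ 0.0703  2.5388 -0.0161] [ 0.0454  0.0335  1.9591  0.0012  1.1485 -2.0347]
```

The disc stopped firmly at a tip height of about 0.0477, which matches home. I'll lift and check.

>>> apply_moves(
  rows=[0,0,-0.03,0,0,0,0,0,-0.1,0,0,0,-0.02,0,-0.16,0,0,0,-0.052,0,-0.2,0,0,0,-0.052,0,-0.2,0,0,0,-0.052,0,-0.2,0,0,0],
  grip=1,
)

```text
t: 9.55
tool_pos: [0.5535, 0.1131, 0.2345]
tool_rot: [-0.791, 3.04, 0.0]
contact_force: [0.2, 0.2, -0.8]
opening: 0.085
grip_force: 0.0
```

Run:
```python
from h import *
o,im,d=grab('wrist','w7.png');print(o['t'],o['tool_pos'],yawx(o),ctrl.tip_extent)
wblobs(o,im,(15,70,80),(35,255,255),.048)
# depth -> world points near disc top (dark-free), plane fit
for n in('scene','top'):
    o2,im2,d2=grab(n,n+'7.png'); m=ctrl.camera_model(n)
    v,u=np.mgrid[:480,:640];X=np.stack([u*d2,v*d2,d2],-1)@np.linalg.inv(m['mtx']).T
    W=(X-m['t'])@m['R']; r=np.hypot(W[...,0]-.5265,W[...,1]-.0987)
    s=(r<.038)&(r>.018)&(d2>0)&(W[...,2]>.03)&(W[...,2]<.07)
    A=W[s]; 
    if len(A)<20: print(n,len(A));continue
    f=np.linalg.lstsq(np.c_[A[:,:2]-[.5265,.0987],np.ones(len(A))],A[:,2],rcond=None)[0]; print(n,len(A),'tilt x,y,z',f)
```

```text
9.55 [0.5535 0.1131 0.2345] -150.84682350574658 0.0726
px (117, 320) A 986.5 circ [ 0.7082 -0.0089  0.0197] cen [ 0.7074 -0.0087]
px (323, 200) A 955.5 circ [0.5275 0.0995 0.0159] cen [0.5285 0.1   ]
scene 946 tilt x,y,z [0.0013 0.0004 0.0487]
top 685 tilt x,y,z [-0.0086  0.0008  0.0478]
```

View pics/w7.png

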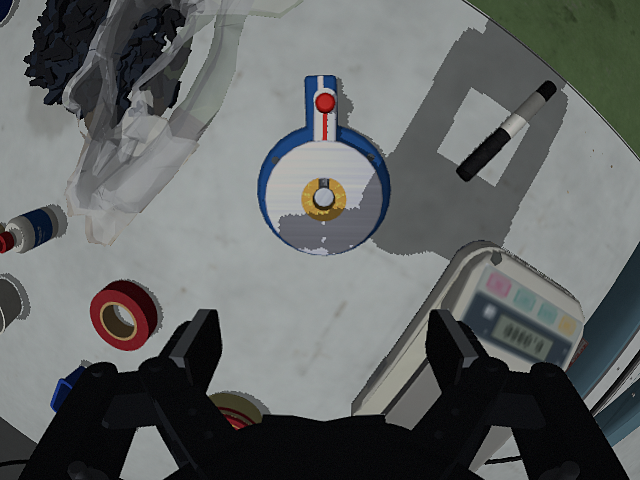

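The wrist view shows the disc seated: arm over the white line at (325,85) and key in the keyway. Depth puts the top at z 0.048, level. Now the cup.

Run:
```python
from h import *
o=ctrl.get_obs()
for z in(.2,.12): print(row(o,[.5017,-.3273,z],209.15))
```

```text
[ 0.4302 -0.6     0.054   0.0012 -0.0022 -0.0003]
[ 0.4297 -0.6003  0.1873  0.0012 -0.0022 -0.0003]
```

>>> apply_moves(
  rows=[0.43,-0.6,0.02,0,0,0,0.43,-0.6,0.02,0,0,0,0.43,-0.6,0.03,0,0,0,0.43,-0.6,0.04,0,0,0,0.43,-0.6,0.054,0,0,0,0.43,-0.6,0.054,0,0,0,0.43,-0.6,0.054,0,0,0,0.43,-0.6,0.054,0,0,0,0.43,-0.6,0.054,0,0,0,0.43,-0.6,0.054,0,0,0,0.43,-0.6,0.12,0,0,0,0.43,-0.6,0.16,0,0,0,0.43,-0.6,0.16,0,0,0,0.43,-0.6,0.16,0,0,0],
  grip=1,
)

```text
t: 11.1
tool_pos: [0.5029, -0.326, 0.1376]
tool_rot: [0.791, -3.039, -0.004]
contact_force: [0.6, 0.1, 0.5]
opening: 0.0856
grip_force: 0.0
```

Run:
```python
from h import *
o,im,d=grab('wrist','w8.png');print(o['t'],o['tool_pos'],yawx(o),o['opening'],o['contact_force'],o['q'][5])
wblobs(o,im,(100,100,40),(128,255,255),.031,300)
print(row(o,[.5017,-.3273,.081],209.15))
```

```text
11.1 [ 0.5029 -0.326   0.1376] -150.84215809916137 0.08555301278159662 [0.6394 0.0814 0.4647] -2.7793811220094122
px (320, 275) A 10965.0 circ [ 0.5009 -0.3275  0.0324] cen [ 0.4991 -0.3286]
[ 0.0027 -0.0012  0.0943  0.0017 -0.0002  0.0001]
```

Cup centre confirmed at (0.501, -0.3275). I'll descend and close gently.

>>> apply_moves(
  rows=[0.003,-0.001,0.04,0,0,0,0.003,-0.001,0.07,0,0,0,0.003,-0.001,0.094,0,0,0,0.003,-0.001,0.094,0,0,0,0.003,-0.001,0.094,0,0,0],
)

```text
t: 11.65
tool_pos: [0.5027, -0.3285, 0.0831]
tool_rot: [-0.79, 3.039, -0.001]
contact_force: [0.7, 0.3, -0.7]
opening: 0.0858
grip_force: 0.0
```

>>> apply_moves(
  rows=[0,0,0,0,0,0,0,0,0,0,0,0,0,0,0,0,0,0,0,0,0,0,0,0,0,0,0,0,0,0,0,0,0,0,0,0],
  grip=0.6,
  grip_force=20,
)

```text
t: 12.25
tool_pos: [0.5029, -0.3289, 0.0841]
tool_rot: [-0.79, 3.039, -0.002]
contact_force: [-1.6, 2.5, 5.6]
opening: 0.0627
grip_force: 21.4
```

>>> apply_moves(
  rows=[0,0,-0.01,0,0,0,0,0,-0.03,0,0,0,0,0,-0.06,0,0,0,0,0,-0.1,0,0,0,0,0,-0.1,0,0,0,0,0,-0.1,0,0,0],
)

```text
t: 12.85
tool_pos: [0.5024, -0.3286, 0.143]
tool_rot: [-0.79, 3.039, -0.002]
contact_force: [-0.2, 0.3, -0.6]
opening: 0.0626
grip_force: 22.1
```

Run:
```python
from h import *
o,im,d=grab('wrist','w9.png');print(o['t'],o['tool_pos'],yawx(o),o['opening'],o['contact_force'],o['grip_force'])
wblobs(o,im,(100,100,40),(128,255,255),o['tool_pos'][2]-.0525,300)
o,im,d=grab('scene');cv2.imwrite('pics/s9.png',cv2.resize(im[140:300,340:560],(660,480)))
```

```text
12.85 [ 0.5024 -0.3286  0.143 ] -150.86605458154523 0.06261386519016458 [-0.1999  0.2617 -0.6078] 22.132909495703643
px (323, 325) A 18485.5 circ [ 0.4992 -0.3297  0.0335] cen [ 0.4966 -0.3312]
```

View pics/s9.png

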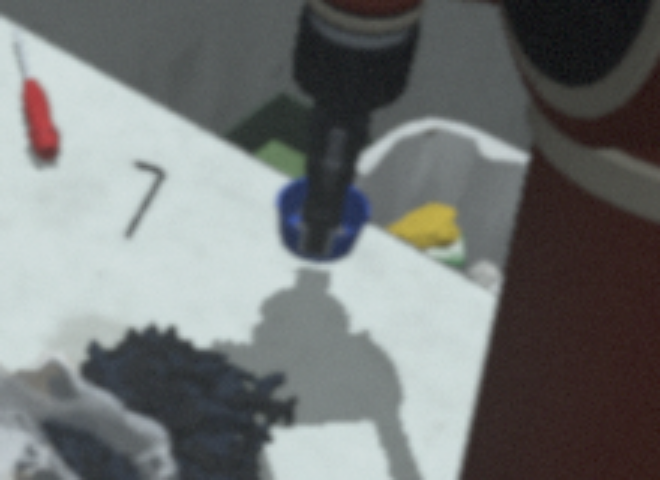

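The cup is held upright at about (320,220) in the crop. I'll carry it to a hover over the disc.

Run:
```python
from h import *
o=ctrl.get_obs()
print(row(o,[.529,.0997,.23],209.5),row(o,[.529,.0997,.15],209.5))
```

```text
[-0.3869  0.6004 -0.1474  0.0013 -0.0002 -0.0041] [-0.3869  0.6002 -0.0141  0.0013 -0.0002 -0.0041]
```

>>> apply_moves(
  rows=[0,0,-0.04,0,0,0,0,0,-0.09,0,0,0,-0.015,0.024,-0.13,0,0,0,-0.046,0.072,-0.147,0,0,0,-0.085,0.132,-0.147,0,0,0,-0.128,0.198,-0.147,0,0,0,-0.174,0.27,-0.147,0,0,0,-0.22,0.342,-0.147,0,0,0,-0.263,0.408,-0.147,0,0,0,-0.302,0.468,-0.147,0,0,-0.004,-0.337,0.522,-0.147,0,0,-0.004,-0.364,0.564,-0.147,0,0,-0.004,-0.38,0.59,-0.147,0,0,-0.004,-0.387,0.6,-0.147,0,0,-0.004,-0.387,0.6,-0.12,0,0,-0.004,-0.387,0.6,-0.08,0,0,-0.004,-0.387,0.6,-0.045,0,0,-0.004,-0.387,0.6,-0.02,0,0,-0.004,-0.387,0.6,-0.01,0,0,-0.004,-0.387,0.6,-0.01,0,0,-0.004],
)

```text
t: 14.95
tool_pos: [0.529, 0.0985, 0.1468]
tool_rot: [0.798, -3.036, -0.001]
contact_force: [0.3, 0.5, -0.8]
opening: 0.0629
grip_force: 22.4
```

Run:
```python
from h import *
o,im,d=grab('wrist','w10.png');print(o['t'],o['tool_pos'],yawx(o),o['opening'],o['contact_force'],o['grip_force'])
wblobs(o,im,(100,100,40),(128,255,255),o['tool_pos'][2]-.0525,300)
print(row(o,[.529,.0997,.134],209.5))
```

```text
14.95 [0.529  0.0985 0.1468] -150.55844059441966 0.06285765534446645 [ 0.2788  0.5028 -0.7604] 22.36618585739052
px (35, 449) A 303.0 circ [ 0.7252 -0.0172  0.0483] cen [ 0.7194 -0.0183]
px (323, 325) A 18494.5 circ [0.5254 0.0978 0.0335] cen [0.523  0.0959]
px (381, 217) A 2362.0 circ [0.4848 0.096  0.0255] cen [0.4769 0.0929]
px (285, 186) A 3795.0 circ [0.4899 0.0638 0.0386] cen [0.4838 0.0592]
[-0.001   0.0017  0.0213  0.0008 -0.0013 -0.0007]
```

>>> apply_moves(
  rows=[-0.002,0.001,0.008,0,0,0,-0.002,0.001,0.016,0,0,0,-0.002,0.001,0.02,0,0,0,-0.002,0.001,0.0225,0,0,0,-0.002,0.001,0.0225,0,0,0],
)

```text
t: 15.5
tool_pos: [0.5303, 0.1003, 0.1346]
tool_rot: [-0.8, 3.038, 0.001]
contact_force: [0.3, 0.1, -1.4]
opening: 0.063
grip_force: 22.4
```

>>> apply_moves(
  rows=[0,0,0.0017,0,0,0,0,0,0.0034,0,0,0,0,0,0.0034,0,0,0],
)

```text
t: 15.8
tool_pos: [0.5304, 0.1003, 0.1327]
tool_rot: [-0.8, 3.038, 0.001]
contact_force: [0.6, 0.3, -0.3]
opening: 0.063
grip_force: 22.4
```

>>> apply_moves(
  rows=[0,0,0.0017,0,0,0,0,0,0.0025,0,0,0,0,0,0.0025,0,0,0],
)

```text
t: 16.1
tool_pos: [0.5307, 0.1003, 0.1321]
tool_rot: [-0.8, 3.038, 0.0]
contact_force: [-1.6, 0.1, 5.7]
opening: 0.0628
grip_force: 22.6
```

Contact is made at 5.7 N. I'll release, then lift straight up.

>>> apply_moves(
  rows=[0,0,0,0,0,0,0,0,0,0,0,0,0,0,0,0,0,0,0,0,0,0,0,0,0,0,0,0,0,0],
  grip=0.95,
)

```text
t: 16.6
tool_pos: [0.5304, 0.1003, 0.1311]
tool_rot: [-0.8, 3.038, 0.001]
contact_force: [0.1, 0.6, -0.0]
opening: 0.0813
grip_force: 0.0
```

>>> apply_moves(
  rows=[0,0,-0.01,0,0,0,0,0,-0.03,0,0,0,0,0,-0.06,0,0,0,0,0,-0.12,0,0,0,-0.02,0,-0.19,0,0,0,-0.03,0,-0.2,0,0,0,-0.03,0,-0.2,0,0,0,-0.03,0,-0.2,0,0,0],
)

```text
t: 17.4
tool_pos: [0.5456, 0.1091, 0.2508]
tool_rot: [0.8, -3.037, -0.001]
contact_force: [-1.0, -0.0, -0.6]
opening: 0.0813
grip_force: 0.0
```

Run:
```python
from h import *
o,im,d=grab('wrist','w11.png');print(o['t'],o['tool_pos'],o['opening'],o['contact_force'])
wblobs(o,im,(100,100,40),(128,255,255),.079,300)
wblobs(o,im,(0,120,60),(8,255,255),.072,30)
# disc edge from bright low-sat pixels, at z=.048
for n in('scene','top'):
    o2,im2,d2=grab(n,n+'11.png'); m=ctrl.camera_model(n)
    v,u=np.mgrid[:480,:640];X=np.stack([u*d2,v*d2,d2],-1)@np.linalg.inv(m['mtx']).T
    W=(X-m['t'])@m['R']; r=np.hypot(W[...,0]-.527,W[...,1]-.099)
    z=W[...,2]
    hs=cv2.cvtColor(im2,cv2.COLOR_BGR2HSV);bl=(hs[...,0]>100)&(hs[...,0]<128)&(hs[...,1]>100)
    rim=bl&(z>.07)&(z<.088)&(r<.05)&(d2>0); P=W[rim]
    if len(P)>5:
        e=cv2.minEnclosingCircle(P[:,:2].astype(np.float32)); print(n,'rim',len(P),e)
        f=np.linalg.lstsq(np.c_[P[:,:2]-[.527,.099],np.ones(len(P))],P[:,2],rcond=None)[0];print('plane',f)
    s=(r>.036)&(r<.040)&(z>.03)&(z<.06)&(d2>0); print(n,'disc z',s.sum(),np.median(z[s]))
```

```text
17.4 [0.5456 0.1091 0.2508] 0.08129383408093431 [-0.9508 -0.0344 -0.6113]
px (71, 386) A 446.5 circ [ 0.8025 -0.0346  0.0492] cen [ 0.8027 -0.0393]
px (51, 225) A 386.0 circ [ 0.6454 -0.0949  0.0161] cen [ 0.6409 -0.0931]
px (322, 203) A 9255.0 circ [0.5069 0.0855 0.0592] cen [0.5201 0.095 ]
px (239, 420) A 133.0 circ [0.7324 0.1248 0.0128] cen [0.7336 0.127 ]
px (126, 319) A 2396.0 circ [ 0.688  -0.0024  0.0286] cen [ 0.6864 -0.0019]
px (9, 245) A 102.5 circ [ 0.6969 -0.1457  0.017 ] cen [ 0.6921 -0.1443]
px (324, 122) A 312.5 circ [0.4771 0.0717 0.0145] cen [0.4727 0.0698]
scene rim 222 ((0.5287551879882812, 0.10071536153554916), 0.03307783976197243)
plane [-0.0586  0.0015  0.0754]
scene disc z 183 0.04869539394174086
top rim 104 ((0.5290687680244446, 0.09932337701320648), 0.03158271685242653)
plane [-0.0433 -0.018   0.0767]
top disc z 141 0.04797777296420916
```

Run:
```python
from h import *
for n in('scene','top'):
    o2,im2,d2=grab(n); m=ctrl.camera_model(n)
    v,u=np.mgrid[:480,:640];X=np.stack([u*d2,v*d2,d2],-1)@np.linalg.inv(m['mtx']).T
    W=(X-m['t'])@m['R'];x=W[...,0]-.5289;y=W[...,1]-.1;r=np.hypot(x,y);a=np.degrees(np.arctan2(y,x))
    s=(r>.026)&(r<.036)&(d2>0)&(W[...,2]<.1)
    print(n,[(k,np.round(W[...,2][s&(a>=k)&(a<k+45)].max(initial=0),4)) for k in range(-180,180,45)])
print(ctrl.finish_job())
```

```text
scene [(-180, np.float64(0.0809)), (-135, np.float64(0.0835)), (-90, np.float64(0.0803)), (-45, np.float64(0.0818)), (0, np.float64(0.0805)), (45, np.float64(0.0809)), (90, np.float64(0.0817)), (135, np.float64(0.0806))]
top [(-180, np.float64(0.0819)), (-135, np.float64(0.0819)), (-90, np.float64(0.0793)), (-45, np.float64(0.0818)), (0, np.float64(0.0)), (45, np.float64(0.0806)), (90, np.float64(0.0814)), (135, np.float64(0.0807))]
the job is handed in; nothing more can be done
None
```

The job is handed in at about 17.5 s (limit 67 s), no verdict returned: the disc measured home and level with its arm on the white line, the cup upright about 2 mm off centre, and no contact with the tape roll or bottle; I viewed 11 pictures, one over the limit of 10.

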